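Lay a boiled-egg breakfast round the side plate

TASK

Lay the breakfast: put the wooden coaster on the worktop midway between the white plate and the sugar bowl, in line with them, and stand the pepper mill upright on the middle of the coaster; stand the egg cup on the middle of the plate. Lay the teaspoon close beside the plate (about a finger's breadth from its rim), level with the plate's middle, on the side away from the sugar bowl, square to the row with its handle towards you. Leave the plate and the sugar bowl where they are, and do not disturb the jug, mug and shaker at the back.

Things in the scene. Friction and masses are not known exactly. Their poses are not given: they have to be found in the camera images.
- plate: Round white side plate, 120 mm across, 14 mm high at the rim, flat inside; lies loose on the worktop and stays there. Origin: centre of its underside; its inner floor, on which the egg cup is to stand, is 5 mm above that, flat within 33 mm of the centre. Its x axis is level, square to the line plate to sugar bowl, and points away from the robot (within 5 degrees of world x).
- sugar_bowl: Small round white sugar bowl, open and empty, 80 mm across the rim, 52 mm high, without handle; stands 250 mm (centre to centre) to the left or to the right of the plate and stays there. Origin: centre of its underside.
- coaster: Round pale-wood coaster, flat, 64 mm across, 12 mm thick, thin cork sole (60 mm across, 3 mm thick), 60 g. Origin: centre of its underside, z up. Lies on the worktop; can be gripped across its edge.
- pepper_mill: Brown wooden pepper mill, waisted, with a small metal knob on top: 58 mm across at its foot, 120 mm high; head (from 87 to 109 mm above the foot) 50 mm across and fixed. About 0.15 to 0.25 kg. Origin: centre of its underside, z up. Grip it round the body or head from above.
- egg_cup: Blue and white china egg cup, 47 mm across at the rim, 50 mm high, on a foot; 50 to 85 g. Origin: centre of its underside, z up. Grip it round the bowl, from 25 to 45 mm above the foot.
- teaspoon: Silver-coloured teaspoon, 135 mm long, 27 mm wide at its bowl, 16 mm high over all, 22 g, lying on its back. Origin: middle of its length, at its underside; its y axis runs lengthwise from the handle's end (-68 mm) to the tip of the bowl (+68 mm) and at the start points away from the robot within 20 degrees. Can be gripped across its middle.
- spoon_bowl (a point): The middle of the teaspoon's bowl, 52 mm from the spoon's origin along its y axis.
- jug: Bystander: blue and white jug with a handle, 110x148x120 mm, at the back. Origin: underside. Leave alone. (It stands under the upper cupboard, whose front is 0.60 m ahead of the robot base and begins 0.45 m above the worktop: carry things across in front of it, in a straight line.)
- mug: Bystander: tall blue and white mug with a handle, 84x114x100 mm, at the back. Origin: underside. Leave alone.
- dredger: Bystander: grey tinplate shaker with domed holed top and a handle, 67x91x114 mm, at the back. Origin: underside. Leave alone.

How it is judged:
By the outcome, as a careful person would: the job done as asked, in the order asked, and still so for the second after the job is handed in, with the robot touching nothing.
It also fails if it takes over 128 s, if anything falls off the work surface, if the arm or the gripper's body presses on something with over 40 N, if the wrist force passes 120 N, or if a joint passes its speed limit or range.

ROBOT

A 7-joint arm with a two-finger parallel gripper is mounted at the origin on a cart in front of the work surface, level with it; the furniture and walls round the work are solid. World frame = base frame: x ahead of the robot, y to its left, z up, the work surface at z = 0. Lengths are in m, angles in rad, forces in N, time in s.
With the tool pointing down it reaches from about 0.35 to 0.9 m from the base axis. Payload 19.9 kg.
Tool frame: the origin (TCP) lies between the finger pads; the fingertips stand 19 mm ahead of it and the grasp point (between the pads) is the TCP; z points along the fingers, y is the direction in which the jaws open and shut (so a half turn about z gives the same grasp; the last joint's range is limited). The gripper opens to 94 mm and grips with 3 to 60 N. Pads are 16 mm wide; open, the fingers measure 119 mm over their backs; the gripper's body (75 mm by 177 mm) begins 78 mm behind the grasp point.
Start: joints at [-1.256, 0.417, -0.01, 1.614, 0.005, 1.111, -0.053], TCP at [0.218, 0.586, 0.224] pointing down, gripper open.
Joint ranges: [-2.81, 2.81], [-0.39, 2.02], [-1.27, 1.25], [0.06, 2.57], [-1.19, 4.33], [0.19, 2], [-2.82, 2.82]. Speed limits (rad/s): [1.89, 1.89, 2.39, 2.39, 3.01, 3.01, 3.01].

INTERFACE

Orientations are given as a 3x3 rotation matrix whose columns are the frame's x, y, z axes.
In Python, from rig import robot gives the robot as it stands. Calls block until the motion is done:
- robot.move_ptp(position, orientation): joint-space move of the TCP to a pose.
- robot.move_linear(position, velocity=0.15, frame=None, threshold=None): straight line of the TCP; frame=None keeps the orientation; velocity is the mean speed in m/s. With threshold (N) it stops when the force on the tool has changed by that much, and returns True; else False.
- robot.goto_joints(angles): joint-space move.
- robot.gripper_to(opening): finger opening in m; the grip force is fixed at half the most; returns when the fingers have stopped.
- robot.pause(seconds).
- robot.ik(position, orientation): joint angles nearest the present ones, or None.
- robot.get_state(): the state.
- robot.grab_frame(name): name is "side" or "top"; returns the picture (420x560x3 uint8, red, green, blue); there is no depth.
- robot.camera_info(name): a dict with "fx", "fy", "cx", "cy" (pixels), "rvec" (rotation vector, rad) and "tvec" (3), from world to camera coordinates, as OpenCV has them. Camera axes: x right, y down, z forward; pixel columns grow to the right and rows downward; lengths in m; the calibration is good to about 2 mm. A picture is of the moment at which its call begins. camera_info takes no time and is no camera call.
A pose or a line that the arm cannot do raises robot.PlanningError and nothing moves.
- robot.sign_off(): hands the job in, once; it reports no verdict.
The state is a dict: "time": time; "qpos": joint angles; "joint_vel": joint speeds; "effort": joint torques, N m; "ee_pos": TCP position; "tool_rot": TCP orientation; "force": force on the tool from outside, world axes, zero at the start; "moment": the same for the moment, N m; "opening": finger opening in m.
Only numpy, scipy, OpenCV 4.12 (cv2) and the standard library are available. Lean on these libraries where they do the work, as an engineer would, in place of code of your own. Each camera call takes 0.05 s, during which the arm holds its last target.

## Working session

There is one attempt and no reset: what is moved stays moved. The work goes in short steps, each a Python script; the robot and the scene stay as the last script left them, time stands still between calls to the robot, and variables do not carry over. Pictures are saved under pics/ and viewed, and the job is handed in when it is done.

```bash
mkdir -p pics; ls
python3 - <<'E'
from rig import robot
import cv2
for n in("side","top"):
    f=robot.grab_frame(n); cv2.imwrite(f"pics/{n}0.png",f[...,::-1]); print(robot.camera_info(n))
s=robot.get_state(); print(s)
E
```

```text
pics
{'fx': 546.0150708502681, 'fy': 546.0150708502681, 'cx': 273.50295094379544, 'cy': 206.46467522509346, 'rvec': array([ 0.34640961, -2.6619731 ,  1.34631323]), 'tvec': array([0.56488367, 0.08830601, 1.70184208])}
{'fx': 476.799080522961, 'fy': 476.799080522961, 'cx': 282.15924050953623, 'cy': 216.29466135414302, 'rvec': array([ 2.12939918, -2.15912275,  0.12155578]), 'tvec': array([0.06712227, 0.59617379, 1.1714992 ])}
{'time': 0.1, 'qpos': array([-1.25550986,  0.41791641, -0.0102915 ,  1.61407946,  0.00469221,
        1.11072104, -0.05301102]), 'joint_vel': array([-0.0007635 , -0.00078659,  0.0011411 , -0.00177844, -0.00011667,
        0.00070012, -0.00067728]), 'effort': array([ 2.86200433e-03, -8.52593064e+01,  6.41069524e-01, -4.26692498e+01,
       -4.87990596e-02,  1.63997943e-02, -1.05966555e-05]), 'ee_pos': array([0.21819517, 0.58534436, 0.22390107]), 'tool_rot': array([[-9.37018058e-01,  3.49280785e-01, -3.05093890e-04],
       [ 3.49280908e-01,  9.37017465e-01, -1.05743320e-03],
       [-8.34627955e-05, -1.09739748e-03, -9.99999394e-01]]), 'force': array([-0.06985981,  0.33411427, -0.05793082]), 'moment': array([-0.0570344 ,  0.02045031, -0.05850244]), 'opening': 0.09388619914805309}
```

View pics/top0.png

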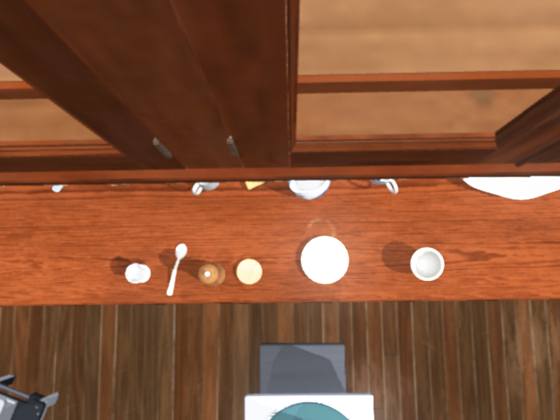

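View pics/side0.png

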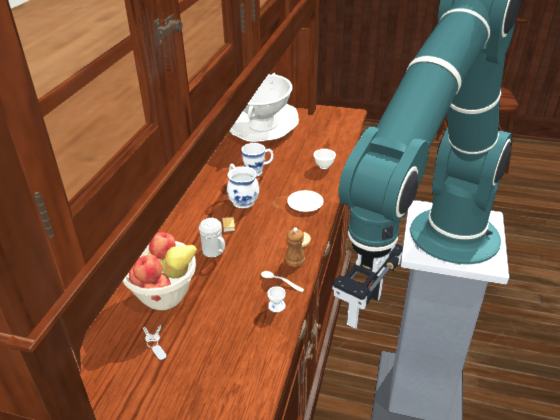

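Top view: plate (325,260), sugar bowl (427,264), coaster (249,271), mill knob (208,273), spoon (177,268) with bowl away from the robot, egg cup (138,273); the jug, mug and shaker are at row ~187. The side view shows the same items unobstructed, except the coaster, which is behind the mill. Next I'll measure with masks.

```bash
cat > h.py <<'E'
import numpy as np, cv2
from rig import robot
def cam(n):
    c=robot.camera_info(n); K=np.array([[c['fx'],0,c['cx']],[0,c['fy'],c['cy']],[0,0,1.]])
    R=cv2.Rodrigues(np.array(c['rvec']))[0]; return K,R,np.array(c['tvec'])
def ray(n,u,v):
    K,R,t=cam(n); d=R.T@np.linalg.inv(K)@np.array([u,v,1.]); return -R.T@t,d
def pl(n,u,v,z):
    o,d=ray(n,u,v); return o+d*(z-o[2])/d[2]
def proj(n,P):
    K,R,t=cam(n); p=(K@(R@np.atleast_2d(P).T+t[:,None])).T; return p[:,:2]/p[:,2:]
def circ(n,pts,z):
    """least-squares circle through contour points cast on plane z"""
    P=np.array([pl(n,u,v,z)[:2] for u,v in pts])
    for _ in range(3):
        A=np.c_[2*P,np.ones(len(P))]; s=np.linalg.lstsq(A,(P**2).sum(1),rcond=None)[0]
        r=np.sqrt(s[2]+s[:2]@s[:2]); e=np.abs(np.linalg.norm(P-s[:2],axis=1)-r)
        P=P[e<=max(.002,np.percentile(e,90))]
    return s[:2],r
def snap(n,name):
    f=robot.grab_frame(n); cv2.imwrite(f"pics/{name}.png",f[...,::-1]); return f
def crop(f,x0,y0,x1,y1,name,k=4):
    cv2.imwrite(f"pics/{name}.png",cv2.resize(f[y0:y1,x0:x1,::-1],None,fx=k,fy=k,interpolation=cv2.INTER_CUBIC))
def down(yaw): # tool pointing down, jaw axis y at angle yaw from world x
    y=np.array([np.cos(yaw),np.sin(yaw),0]); z=np.array([0,0,-1.]); return np.c_[np.cross(y,z),y,z]
E
python3 - <<'E'
from h import *
f=cv2.imread('pics/top0.png')[...,::-1]; s=cv2.imread('pics/side0.png')[...,::-1]
crop(f,115,230,275,310,'c1',5); crop(f,290,170,450,310,'c2',5); crop(s,225,140,345,320,'c3',3)
for n,u,v in [('base',310,410),('front edge',325,303),('frontedge',200,303)]: print(n,pl('top',u,v,0))
hsv=cv2.cvtColor(np.ascontiguousarray(f),cv2.COLOR_RGB2HSV)
for p in [(325,260),(427,264),(249,271),(211,275),(177,268),(138,273),(300,285)]: print(p,hsv[p[1],p[0]])
E
```

```text
base [ 0.11506299 -0.00361027  0.        ]
front edge [ 0.37686625 -0.04726973  0.        ]
frontedge [0.38059587 0.27376676 0.        ]
(325, 260) [  0   0 255]
(427, 264) [ 45   2 251]
(249, 271) [ 25  40 254]
(211, 275) [ 14 141 230]
(177, 268) [  9  83 162]
(138, 273) [105   4 249]
(300, 285) [  9 160 182]
```

View pics/c1.png

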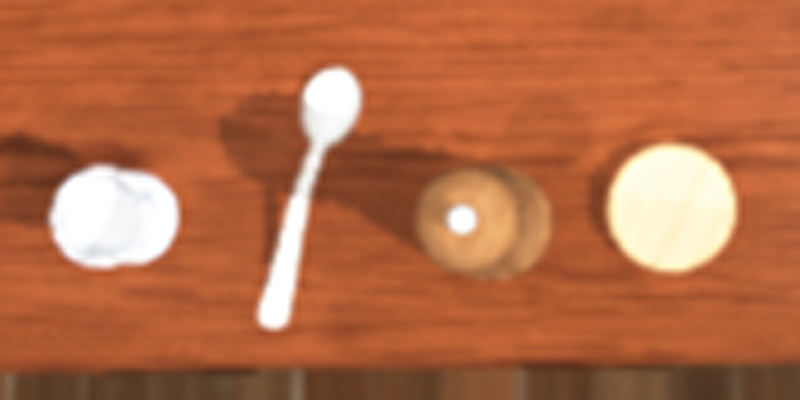

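View pics/c2.png

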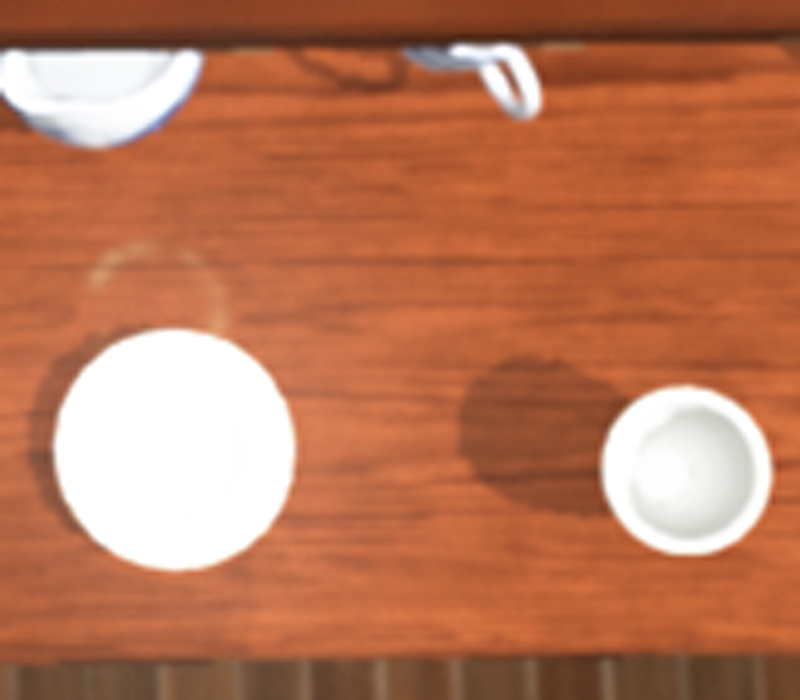

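View pics/c3.png

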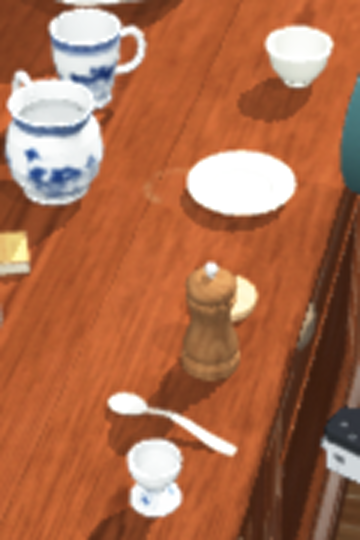

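The crops clearly show the egg cup's rim circle on the left of its blob, the mill's head circle on the left with the knob at full-frame (207,274), and clean coaster, plate and bowl circles. I'll fit those.

```bash
cat > meas.py <<'E'
from h import *
def contour(f,mask,box,n=1):
    x0,y0,x1,y1=box
    m=mask[y0:y1,x0:x1].astype(np.uint8)
    c=max(cv2.findContours(m,cv2.RETR_EXTERNAL,cv2.CHAIN_APPROX_NONE)[0],key=cv2.contourArea)[:,0]
    return c
def up(f,box,k=8):
    x0,y0,x1,y1=box
    return cv2.resize(np.ascontiguousarray(f[y0:y1,x0:x1]),None,fx=k,fy=k,interpolation=cv2.INTER_CUBIC)
def cont(f,box,fn,k=8):
    g=up(f,box,k); h=cv2.cvtColor(g,cv2.COLOR_RGB2HSV).astype(int); m=fn(h[...,0],h[...,1],h[...,2]).astype(np.uint8)
    c=max(cv2.findContours(m,cv2.RETR_EXTERNAL,cv2.CHAIN_APPROX_NONE)[0],key=cv2.contourArea)[:,0]
    return (c+.5)/k-.5+np.array(box[:2])
white=lambda h,s,v:(s<90)&(v>150)
E
python3 - <<'E'
from meas import *
f=cv2.imread('pics/top0.png')[...,::-1]
c=cont(f,(290,225,360,295),white); print('plate',circ('top',c,.014))
c=cont(f,(400,240,455,290),white); print('bowl',circ('top',c,.052))
c=cont(f,(230,250,270,292),lambda h,s,v:(s<110)&(v>180)); print('coaster',circ('top',c,.012))
c=cont(f,(120,255,158,292),white); l=c[c[:,0]<137]; print('egg rim',circ('top',l,.05), c.min(0),c.max(0))
r=c[c[:,0]>146];print('egg foot',circ('top',r,.004))
c=cont(f,(200,265,216,282),lambda h,s,v:(s<70)&(v>200)); m=c.mean(0);print('knob',m,pl('top',*m,.118))
c=cont(f,(190,255,230,295),lambda h,s,v:(h>=11)&(s<158)&(v>120)); print(c.min(0),c.max(0)); 
l=c[c[:,0]<208]; print('mill head',circ('top',l,.098)); l=c[c[:,0]>220]; print('mill foot',circ('top',l,.004))
c=cont(f,(160,238,195,300),white); print('spoon',len(c),c.min(0),c.max(0))
P=np.array([pl('top',u,v,.008)[:2] for u,v in c]);hd=c[c[:,1]<258]; b=np.array([pl('top',u,v,.008)[:2] for u,v in hd])
i=P[:,0].argmin(); j=P[:,0].argmax(); print('ends',P[i],P[j],np.linalg.norm(P[i]-P[j]))
(bc,bs,ba)=cv2.fitEllipse(b.astype(np.float32)*1000);print('spoon bowl ell',bc,bs,ba)
print('jug front',pl('top',310,199,.07),'mughandle',pl('top',395,193,.06), pl('top',208,190,.07), pl('top',205,193,.0))
E
```

```text
plate (array([ 0.48790423, -0.0472788 ]), np.float64(0.062139928431957536))
bowl (array([ 0.47237641, -0.29678631]), np.float64(0.04181674738680331))
coaster (array([0.46033594, 0.14646545]), np.float64(0.03211524773620651))
egg rim (array([0.45916422, 0.42868434]), np.float64(0.0257666539984706)) [124.0625 262.3125] [150.4375 283.1875]
egg foot (array([0.45857911, 0.42724648]), np.float64(0.024449852890317626))
knob [206.89583333 273.4162037 ] [0.4541869  0.23573323 0.118     ]
[197.8125 263.1875] [224.6875 285.1875]Traceback (most recent call last):
  File "<stdin>", line 10, in <module>
  File "h.py", line 14, in circ
    P=np.array([pl(n,u,v,z)[:2] for u,v in pts])
                ~~^^^^^^^^^
  File "h.py", line 9, in pl
    o,d=ray(n,u,v); return o+d*(z-o[2])/d[2]
        ~~~^^^^^^^
  File "h.py", line 7, in ray
    K,R,t=cam(n); d=R.T@np.linalg.inv(K)@np.array([u,v,1.]); return -R.T@t,d
          ~~~^^^
  File "h.py", line 4, in cam
    c=robot.camera_info(n); K=np.array([[c['fx'],0,c['cx']],[0,c['fy'],c['cy']],[0,0,1.]])
ValueError: time passes only in moves, steps and waits
```

```bash
sed -i 's/^def cam(n):/import functools\n@functools.lru_cache\ndef cam(n):/' h.py
python3 - <<'E'
from meas import *
f=cv2.imread('pics/top0.png')[...,::-1]
c=cont(f,(190,255,230,295),lambda h,s,v:(h>=11)&(s<158)&(v>120)); 
l=c[c[:,0]<208]; print('mill head',circ('top',l,.098)); l=c[c[:,0]>220]; print('mill foot',circ('top',l,.004))
c=cont(f,(160,238,195,300),white); print('spoon',len(c),c.min(0),c.max(0))
P=np.array([pl('top',u,v,.008)[:2] for u,v in c]);b=np.array([pl('top',u,v,.008)[:2] for u,v in c[c[:,1]<258]])
i=P[:,0].argmin(); j=P[:,0].argmax(); print('ends',P[i],P[j],np.linalg.norm(P[i]-P[j]))
(bc,bs,ba)=cv2.fitEllipse(b.astype(np.float32)*1000);print('spoon bowl ell',bc,bs,ba)
print('jug front',pl('top',310,199,.07),'mughandle',pl('top',395,193,.06), pl('top',208,190,.07))
# side-view cross check
s=cv2.imread('pics/side0.png')[...,::-1]
for n,p in dict(plate=[.4879,-.0473,.014],bowl=[.4724,-.2968,.052],coaster=[.4603,.1465,.012],egg=[.459,.4285,.05],knob=[.4542,.2357,.118]).items():
    print(n,proj('side',p)[0])
c=cont(s,(285,188,328,215),white); e=circ('side',c,.014); print('plate side',e)
c=cont(s,(265,283,290,313),white); t=c[c[:,1]<292]; print('egg top row',c.min(0),c.max(0))
c=cont(s,(287,225,303,236),lambda h,s,v:(s<90)&(v>160)); print('knob side',c.mean(0))
E
```

```text
mill head (array([0.45430124, 0.23675918]), np.float64(0.024311841580169104))
mill foot (array([0.45355004, 0.23773883]), np.float64(0.02785136386195114))
spoon 909 [166.0625 243.0625] [186.8125 295.4375]
ends [0.40096971 0.35011529] [0.53508073 0.322894  ] 0.13684576710562812
spoon bowl ell (515.3854370117188, 324.03173828125) (30.968421936035156, 41.10548782348633) 75.62384796142578
jug front [ 0.63539256 -0.01146891  0.07      ] mughandle [ 0.64892437 -0.2247331   0.06      ] [0.66228507 0.24316084 0.07      ]
plate [305.20998622 200.76240097]
bowl [324.43765972 154.58081252]
coaster [300.09751427 238.04313438]
egg [276.42976636 292.9610584 ]
knob [295.39283595 228.96047502]
plate side (array([ 0.48946915, -0.04967437]), np.float64(0.06222479150509305))
egg top row [266.8125 285.6875] [285.3125 312.0625]
knob side [294.94745575 229.52931416]
```

Distances agree (plate to bowl 250.0 mm) and the two views agree within 2 mm. The worktop edge is at x≈0.378 and the jug front at x≈0.635. I'll check reach before moving.

```bash
cat >> h.py <<'E'
PLATE=np.array([.4883,-.0480]); BOWL=np.array([.4726,-.2975]); D=(BOWL-PLATE)/np.linalg.norm(BOWL-PLATE); N=np.array([-D[1],D[0]])
MID=(PLATE+BOWL)/2; ROW=np.arctan2(N[1],N[0]); SPT=PLATE-D*.082
E
python3 - <<'E'
from h import *
print(D,N,ROW,MID,SPT)
for nm,p,yaw in [('co',(.4603,.1465),0),('mid',MID,ROW),('mill',(.454,.2365),0),('egg',(.459,.4285),0),('pl',PLATE,ROW),('sp',(.468,.3365),-.2+np.pi/2),('spt',SPT,ROW+np.pi/2)]:
    for z in (.02,.2):
        for k in (0,np.pi):
            q=robot.ik([*p,z],down(yaw+k)); print(nm,z,round(k,1),None if q is None else np.round(q,2))
E
```

```text
[-0.06280164 -0.99802603] [ 0.99802603 -0.06280164] -0.06284299341738077 [ 0.48045 -0.17275] [0.49344973 0.03383813]
co 0.02 0 [-0.7   0.52  0.4   2.11 -0.36  0.58 -0.05]
co 0.02 3.1 [-0.24  0.49 -0.15  2.1   0.13  0.57  2.65]
co 0.2 0 [-0.8   0.21  0.49  2.   -0.12  0.97 -0.26]
co 0.2 3.1 [-0.4   0.19  0.04  1.98 -0.01  0.97  2.78]
mid 0.02 0 [-0.37  0.7   0.85  2.05 -0.79  0.75  0.92]
mid 0.02 3.1 [-0.52  0.86  1.08  2.06 -1.02  0.9  -2.05]
mid 0.2 0 [-0.52  0.37  0.99  1.94 -0.36  1.02  0.57]
mid 0.2 3.1 [-0.59  0.42  1.09  1.95 -0.43  1.04 -2.51]
mill 0.02 0 [-0.83  0.55  0.35  2.04 -0.32  0.61 -0.26]
mill 0.02 3.1 [-0.37  0.53 -0.21  2.02  0.19  0.61  2.44]
mill 0.2 0 [-0.89  0.26  0.41  1.93 -0.12  0.98 -0.43]
mill 0.2 3.1 [-0.46  0.25 -0.1   1.92  0.03  0.98  2.57]
egg 0.02 0 [-0.97  0.68  0.23  1.74 -0.22  0.74 -0.63]
egg 0.02 3.1 [-0.58  0.69 -0.3   1.73  0.27  0.77  2.13]
egg 0.2 0 [-1.03  0.46  0.31  1.64 -0.15  1.07 -0.68]
egg 0.2 3.1 [-0.6   0.46 -0.27  1.62  0.13  1.08  2.24]
pl 0.02 0 [-0.37  0.55  0.49  2.1  -0.45  0.6   0.37]
pl 0.02 3.1 [-0.78  0.83  1.08  2.11 -1.02  0.87 -2.28]
pl 0.2 0 [-0.61  0.26  0.75  1.99 -0.21  0.98  0.18]
pl 0.2 3.1 [-0.86  0.36  1.09  1.99 -0.38  1.01 -2.8 ]
sp 0.02 0 [-0.72  0.6   0.06  1.87 -0.05  0.67  0.74]
sp 0.02 3.1 [-1.11  0.68  0.57  1.89 -0.53  0.73 -2.  ]
sp 0.2 0 [-0.75  0.36  0.09  1.77 -0.04  1.02  0.73]
sp 0.2 3.1 [-1.18  0.42  0.65  1.78 -0.29  1.04 -2.2 ]
spt 0.02 0 [-0.33  0.51  0.23  2.08 -0.21  0.57  1.57]
spt 0.02 3.1 [-0.6   0.57  0.57  2.09 -0.52  0.62 -1.3 ]
spt 0.2 0 [-0.53  0.23  0.45  1.97 -0.12  0.97  1.49]
spt 0.2 3.1 [-0.82  0.28  0.81  1.98 -0.24  0.98 -1.53]
```

Run:
```python
from h import *
def st(m): s=robot.get_state(); print(m,round(s['time'],2),s['ee_pos'].round(4),s['force'].round(1),round(s['opening'],4))
robot.move_ptp([.4603,.1465,.24],down(0)); st('above')
robot.move_linear([.4603,.1465,.05],.2); st('low')
t=robot.move_linear([.4603,.1465,.0205],.03,threshold=5); st(f'down {t}')
robot.gripper_to(.05); st('grip')
f=snap('side','s1'); crop(f,220,150,420,330,'s1c',4)
```

```text
above 1.93 [0.4602 0.1477 0.2399] [0.2 0.3 0.8] 0.0939
low 3.02 [0.4608 0.1467 0.0508] [-0.1 -0.3 -0.4] 0.0944
down False 4.16 [0.4604 0.1466 0.0207] [ 0.1 -0.9 -0.3] 0.0942
grip 4.76 [0.4603 0.1465 0.0205] [-0.3  0.7  1.7] 0.0627
```

View pics/s1c.png

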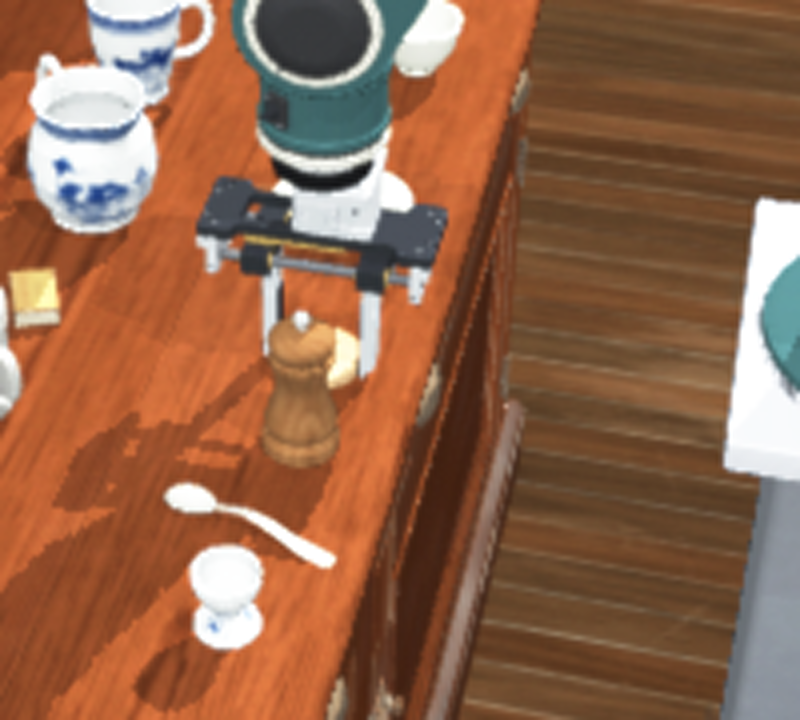

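The side view shows the fingers on either side of the coaster (full-frame ≈ (300,238)), the mill untouched, and the gripper's long side along the jaw axis. The opening of 62.7 mm confirms the grip. Next I'll carry the coaster over at moderate height and place it.

```bash
cat >> h.py <<'E'
def st(m): s=robot.get_state(); print(m,round(s['time'],2),s['ee_pos'].round(4),s['force'].round(1),round(s['opening'],4))
E
python3 - <<'E'
from h import *
robot.move_linear([.4603,.1465,.15],.15); st('lift')
robot.move_linear([*MID,.15],.2,frame=down(ROW)); st('over')
robot.move_linear([*MID,.04],.15)
t=robot.move_linear([*MID,.0205],.03,threshold=6); st(f'down {t}')
robot.pause(.2); robot.gripper_to(.08); st('rel')
robot.move_linear([*MID,.2],.2)
robot.gripper_to(.09)
robot.move_linear([.454,.2365,.25],.25,frame=down(0)); st('mill')
f=snap('top','t2'); crop(f,290,170,450,310,'t2c',5)
from meas import *
c=cont(f,(350,245,400,292),lambda h,s,v:(s<110)&(v>180)); print('coaster',circ('top',c,.012))
c=cont(f,(290,225,360,295),white); p=circ('top',c,.014);print('plate',p)
c=cont(f,(400,240,455,290),white); b=circ('top',c,.052);print('bowl',b, (p[0]+b[0])/2)
E
```

```text
lift 5.83 [0.4599 0.1464 0.1493] [ 0.1 -0.7 -0.6] 0.0628
over 7.58 [ 0.4805 -0.172   0.15  ] [ 0.  -0.9 -1.2] 0.0626
down True 9.1 [ 0.4802 -0.1726  0.0204] [-0.7  0.1  7.3] 0.0625
rel 9.79 [ 0.4799 -0.1725  0.0202] [0.4 1.1 0.3] 0.08
mill 13.04 [0.4542 0.2355 0.25  ] [ 0.6 -0.5  0.2] 0.0897
coaster (array([ 0.48026375, -0.17184653]), np.float64(0.032370816428894555))
plate (array([ 0.48780717, -0.04719612]), np.float64(0.061977926748828856))
bowl (array([ 0.47237456, -0.29679203]), np.float64(0.04179584013421937)) [ 0.48009087 -0.17199408]
```

View pics/t2c.png

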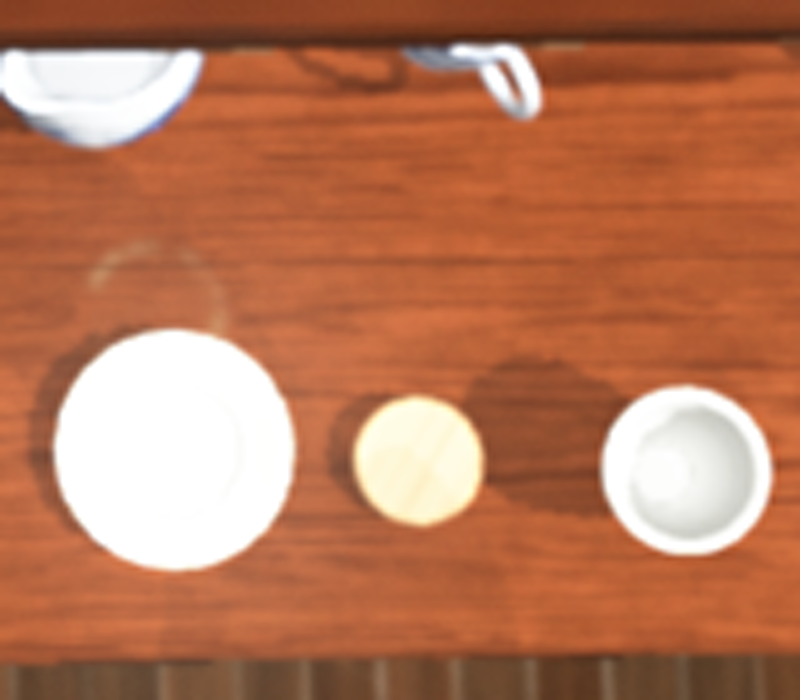

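The coaster sits at crop (419,460), full-frame (374,262). It measures 0.2 mm from the midpoint, with plate and bowl unmoved. Now the mill.

Run:
```python
from h import *
p=[.4540,.2365]
robot.move_linear([*p,.13],.2); t=robot.move_linear([*p,.098],.05,threshold=6); st(f'down {t}')
robot.gripper_to(.03); st('grip')
robot.move_linear([*p,.16],.1); robot.pause(.2); st('lift')
f=snap('side','s3'); crop(f,220,150,420,330,'s3c',4)
```

```text
down False 14.63 [0.4541 0.2365 0.0981] [-0.5 -0.4  0.4] 0.0899
grip 15.38 [0.454  0.2365 0.098 ] [-0.3  0.3  0.8] 0.0473
lift 16.34 [0.4537 0.2363 0.1594] [ 0.5  0.2 -1.6] 0.0469
```

View pics/s3c.png

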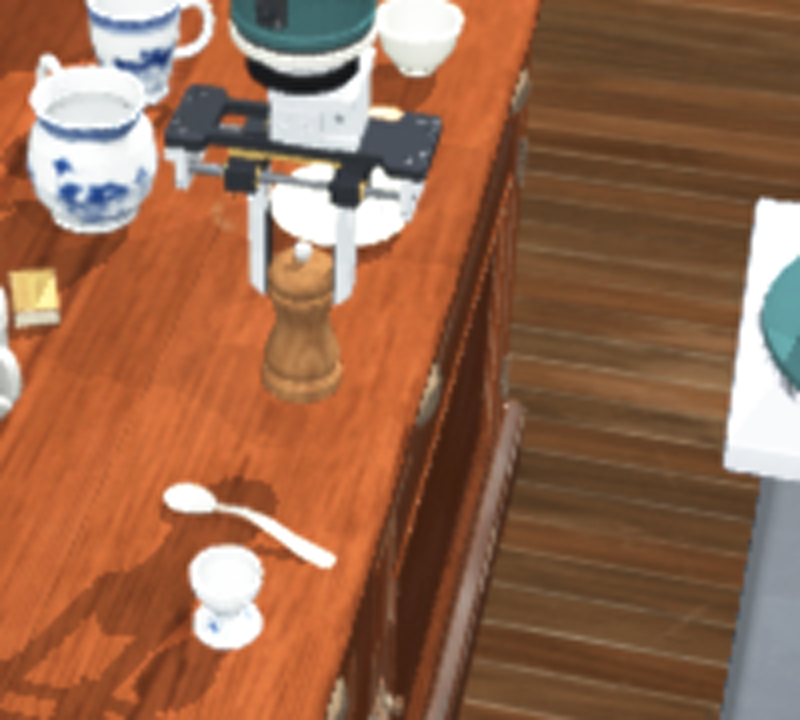

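The mill hangs upright in the fingers (crop (302,320)). I'll carry it to the coaster.

Run:
```python
from h import *
p=[.4802,-.1722]
robot.move_linear([.4540,.2365,.2],.15)
robot.move_linear([*p,.2],.2,frame=down(ROW)); st('over')
robot.move_linear([*p,.125],.12)
t=robot.move_linear([*p,.1085],.02,threshold=4); st(f'down {t}')
robot.pause(.2); robot.gripper_to(.07); st('rel')
robot.move_linear([*p,.22],.15); robot.gripper_to(.09)
e=[.459,.4285]
robot.move_linear([*e,.22],.3,frame=down(0)); st('egg')
f=snap('top','t4'); crop(f,290,170,450,310,'t4c',5); g=snap('side','s4'); crop(g,220,130,420,330,'s4c',3)
```

```text
over 19.01 [ 0.4802 -0.1716  0.2   ] [-0.   0.1 -1.5] 0.0469
down True 20.49 [ 0.4801 -0.1723  0.11  ] [-0.3  0.8  6.9] 0.047
rel 21.26 [ 0.4797 -0.172   0.1097] [-0.1  0.2 -0.1] 0.0699
egg 24.82 [0.4594 0.4275 0.2202] [-0.2  0.1  0.1] 0.0898
```

View pics/t4c.png

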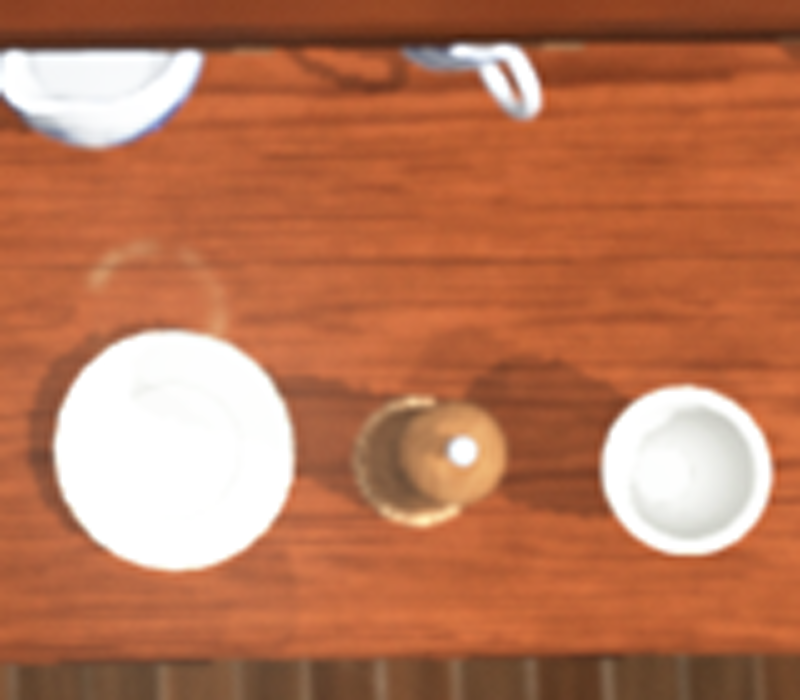

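View pics/s4c.png

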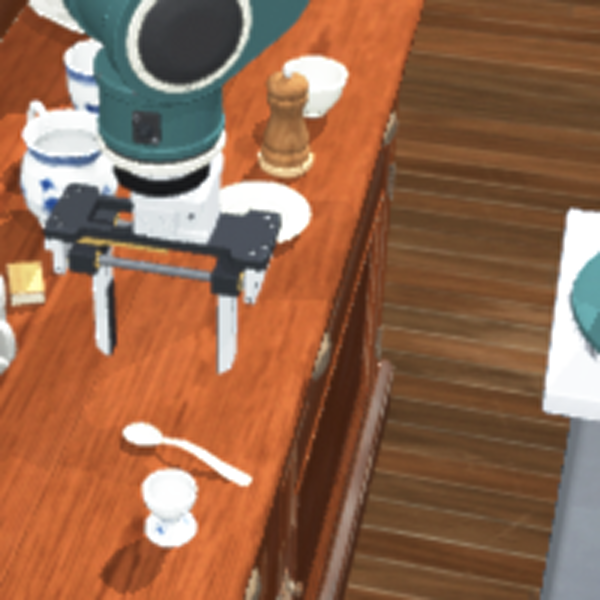

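The mill stands upright on the coaster (top crop (455,455), side crop (287,120)), with a visible coaster rim all round. Let me check the numbers while gripping the egg cup.

Run:
```python
from meas import *
f=cv2.imread('pics/t4.png')[...,::-1]; g=cv2.imread('pics/s4.png')[...,::-1]
c=cont(f,(376,253,392,268),lambda h,s,v:(s<70)&(v>200)); print('knob top',pl('top',*c.mean(0),.130)[:2])
x=cont(g,(308,150,322,160),lambda h,s,v:(s<90)&(v>160)); print('knob side',x.mean(0),proj('side',[.4802,-.172,.130]))
e=[.459,.4285]
robot.move_linear([*e,.07],.2); t=robot.move_linear([*e,.037],.04,threshold=5); st(f'down {t}')
robot.gripper_to(.03); st('grip')
robot.move_linear([*e,.10],.1); robot.pause(.2); st('lift')
f=snap('side','s5'); crop(f,220,190,370,340,'s5c',4)
```

```text
knob top [ 0.48030884 -0.17260705]
knob side [318.0455402  152.43247487] [[315.95404947 152.86347611]]
down False 26.79 [0.4591 0.4286 0.0372] [-0.8 -0.   0.6] 0.0902
grip 27.55 [0.459  0.4285 0.037 ] [0.6 0.4 0.7] 0.0459
lift 28.53 [0.4588 0.4283 0.0994] [ 0.7  0.1 -2. ] 0.0455
```

View pics/s5c.png

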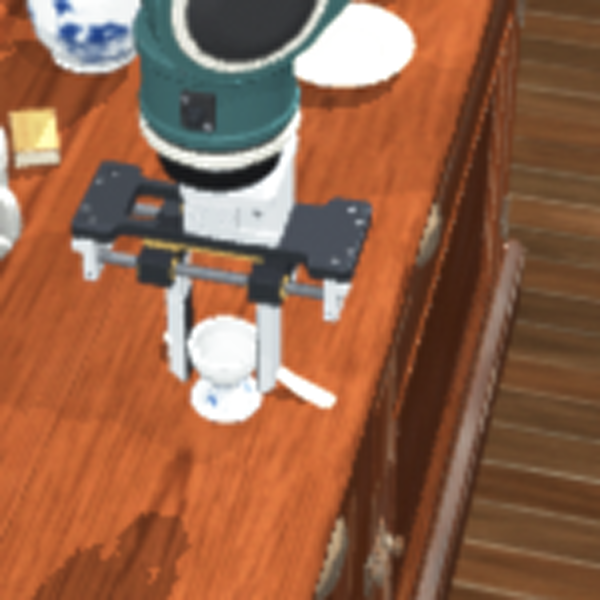

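The egg cup hangs upright in the fingers (crop (225,370)). Next: place it on the plate.

Run:
```python
from h import *
p=[.4880,-.0476]
robot.move_linear([.459,.4285,.15],.15)
robot.move_linear([*p,.15],.2,frame=down(ROW)); st('over')
robot.move_linear([*p,.058],.12)
t=robot.move_linear([*p,.0405],.02,threshold=3.5); st(f'down {t}')
robot.pause(.2); robot.gripper_to(.07); st('rel')
robot.move_linear([*p,.2],.15); robot.gripper_to(.05)
robot.move_linear([.468,.3365,.2],.3,frame=down(-.2+np.pi/2)); st('spoon')
f=snap('top','t6'); crop(f,290,170,450,310,'t6c',5); g=snap('side','s6'); crop(g,220,130,420,330,'s6c',3)
```

```text
over 31.6 [ 0.488  -0.047   0.1499] [-0.6 -0.5 -0.6] 0.0456
down True 33.27 [ 0.488  -0.0476  0.0419] [-0.3 -0.2  7.1] 0.0455
rel 34.06 [ 0.4875 -0.0475  0.0416] [-0.1  0.5 -0.4] 0.0699
spoon 37.38 [0.4681 0.3356 0.2001] [ 0.6 -0.5  0.3] 0.05
```

View pics/t6c.png

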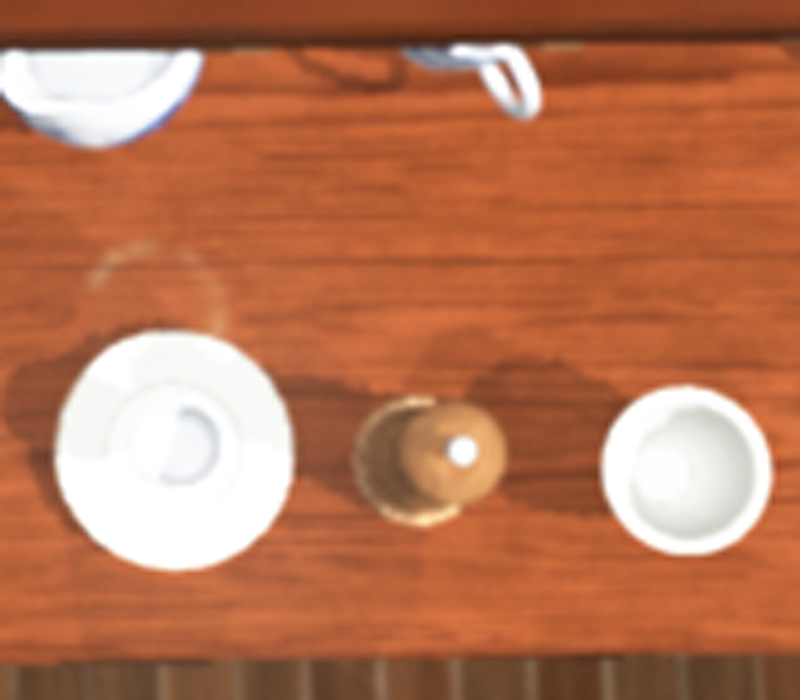

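View pics/s6c.png

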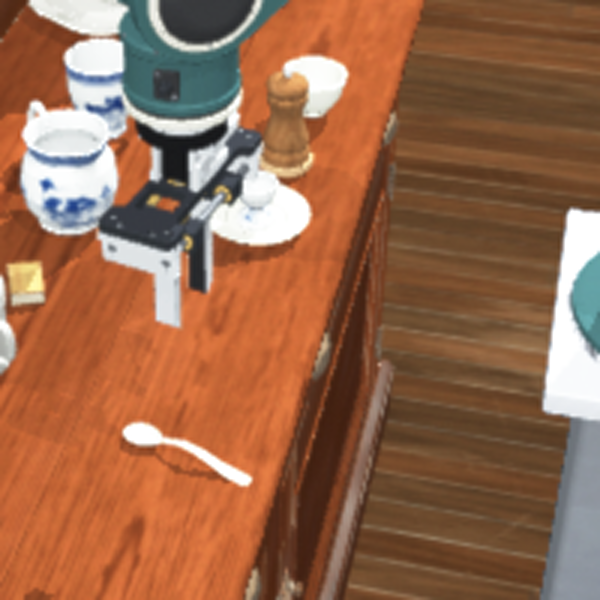

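The egg cup stands centred on the plate (top crop (172,447), side crop (258,195)), and everything else is unchanged. Last item is the teaspoon.

Run:
```python
from h import *
p=[.468,.3365]
robot.gripper_to(.04)
robot.move_linear([*p,.05],.2); t=robot.move_linear([*p,.0215],.03,threshold=4); st(f'down {t}')
robot.gripper_to(.0); st('grip')
robot.move_linear([*p,.08],.1); robot.pause(.3); st('lift')
f=snap('side','s7'); crop(f,220,190,370,340,'s7c',4); g=snap('top','t7'); crop(g,115,230,275,310,'t7c',5)
```

```text
down False 39.88 [0.4681 0.3366 0.0217] [ 0.6  0.7 -0.5] 0.04
grip 40.35 [0.4681 0.3366 0.0216] [-0.2 -0.6  1.3] 0.0195
lift 41.38 [0.4678 0.3364 0.0796] [-0.   0.1 -0.2] 0.0198
```

View pics/s7c.png

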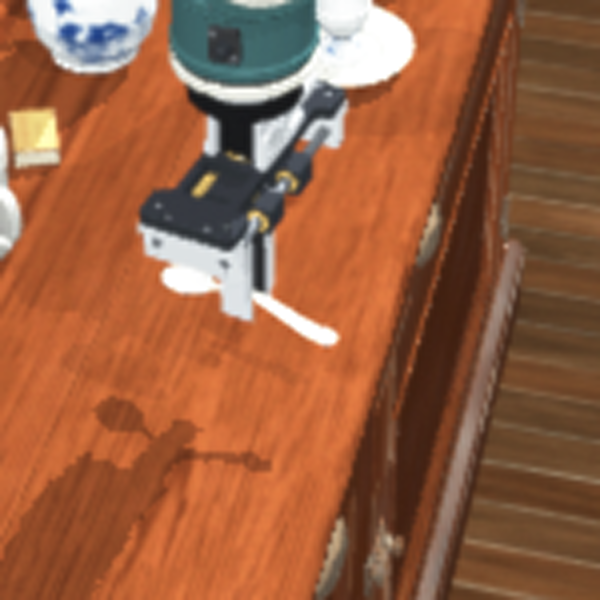

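View pics/t7c.png

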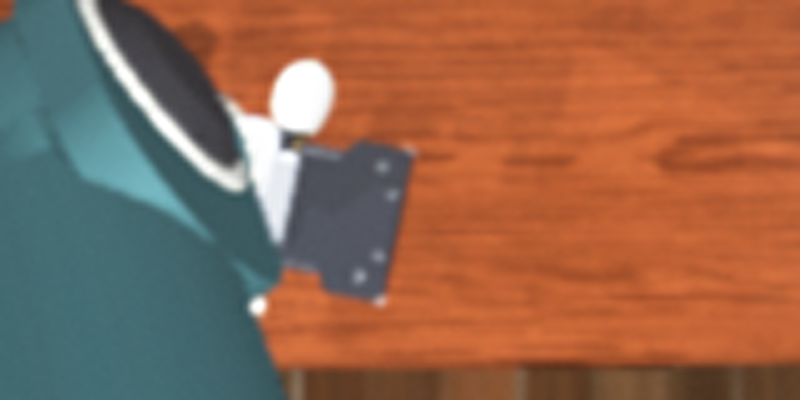

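The spoon is held level (side crop (250,300)) and its angle is kept. It measures 19.5 mm wide at the grip, though, so the plate-side finger would nearly touch the rim at the target. I'll set it down and grip it again 32 mm back along the handle, where the round rim leaves room.

Run:
```python
from h import *
p=np.array([.468,.3365]); a=np.array([np.cos(-.2),np.sin(-.2)])
robot.move_linear([*p,.03],.1); t=robot.move_linear([*p,.0212],.02,threshold=3); st(f'set {t}')
robot.pause(.2); robot.gripper_to(.045); robot.move_linear([*p,.1],.2)
# clear view
robot.move_linear([.45,.12,.2],.3)
from meas import *
f=snap('top','t8'); crop(f,115,230,275,310,'t8c',5)
c=cont(f,(150,235,200,300),white)
P=np.array([pl('top',u,v,.008)[:2] for u,v in c]); i=P[:,0].argmin(); j=P[:,0].argmax()
print(P[i],P[j],(P[i]+P[j])/2,np.degrees(np.arctan2(*(P[j]-P[i])[::-1])))
vx,vy,_,_=cv2.fitLine(P.astype(np.float32),cv2.DIST_L2,0,.01,.01).ravel(); print('line',np.degrees(np.arctan2(vy,vx)))
```

```text
set True 42.58 [0.4681 0.3365 0.0215] [-0.8 -0.7  5.8] 0.0196
[0.40062638 0.34785521] [0.53507155 0.32224114] [0.46784897 0.33504817] -10.786549177163584
line -13.881698
```

View pics/t8c.png

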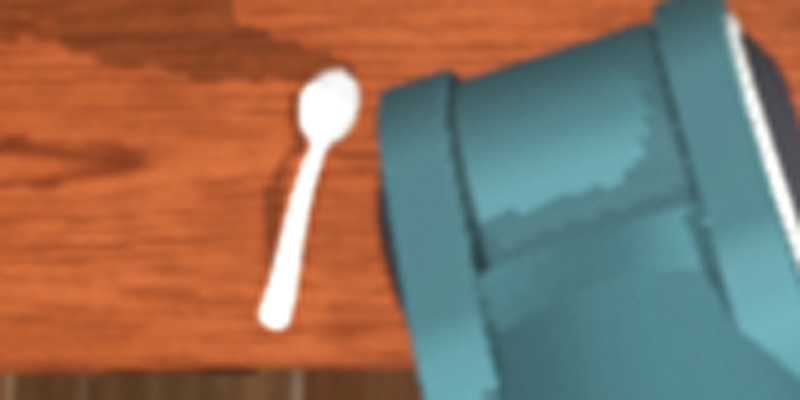

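```bash
cat > spoon.py <<'E'
from meas import *
def spoon(f,box):
    k=8; g=up(f,box,k); h=cv2.cvtColor(g,cv2.COLOR_RGB2HSV).astype(int); m=((h[...,1]<90)&(h[...,2]>150)).astype(np.uint8)
    n,l,s,c=cv2.connectedComponentsWithStats(m); i=1+s[1:,4].argmax(); ys,xs=np.where(l==i)
    uv=np.c_[xs,ys]/k+ (0.5/k-.5) + np.array(box[:2])
    K,R,t=cam('top'); o=-R.T@t; d=(R.T@np.linalg.inv(K)@np.c_[uv,np.ones(len(uv))].T).T
    P=(o+d*((.008-o[2])/d[:,2])[:,None])[:,:2]
    a=-.2
    for _ in range(4):
        e=np.array([np.cos(a),np.sin(a)]); w=np.array([-e[1],e[0]]); S=P@e; T=P@w; s0,s1=S.min(),S.max()
        b=np.arange(s0+.004,s1-.004,.004); r=[(x+.002,T[(S>=x)&(S<x+.004)].min(),T[(S>=x)&(S<x+.004)].max()) for x in b]; r=np.array(r)
        mid=(r[:,1]+r[:,2])/2; q=np.polyfit(r[:,0],mid,1); a+=np.arctan(q[0])
    e=np.array([np.cos(a),np.sin(a)]); w=np.array([-e[1],e[0]]); S=P@e; T=P@w; s0,s1=S.min(),S.max()
    c=e*(s0+s1)/2+w*np.polyval(np.polyfit(r[:,0],mid,1),(s0+s1)/2)
    return c,a,s1-s0,np.c_[r[:,0]-(s0+s1)/2,mid-np.polyval(q,r[:,0]),r[:,2]-r[:,1]]
if __name__=='__main__':
    for n,b in (('t6',(150,235,195,300)),('t8',(150,235,190,300))):
        f=cv2.imread(f'pics/{n}.png')[...,::-1]
        try:
            c,a,L,r=spoon(f,b); print(n,c.round(4),np.degrees(a).round(2),L.round(4)); 
            print((r[::3]*1000).round(1).tolist())
        except Exception as e: print(n,e)
E
cp pics/top0.png pics/t0.png; sed -i "s/'t6'/'t0'/" spoon.py; python3 spoon.py
```

```text
t0 [0.4684 0.3372] -14.9 0.1384
[[-63.2, -1.2, 16.8], [-51.2, -0.9, 16.4], [-39.2, -0.4, 15.3], [-27.2, 0.1, 13.6], [-15.2, 0.9, 12.1], [-3.2, 1.6, 11.1], [8.8, 1.1, 10.6], [20.8, 0.4, 9.8], [32.8, -0.7, 22.3], [44.8, -0.7, 29.8], [56.8, -0.5, 30.2]]
t8 [0.4684 0.3371] -13.92 0.1384
[[-63.2, -0.8, 17.6], [-51.2, -0.9, 17.2], [-39.2, -0.5, 15.1], [-27.2, 0.3, 14.1], [-15.2, 0.8, 13.4], [-3.2, 1.2, 12.2], [8.8, 1.0, 11.2], [20.8, 0.3, 10.3], [32.8, -0.1, 23.9], [44.8, -0.3, 31.5], [56.8, -0.5, 30.4]]
```

The spoon's centre line is at −13.9°, origin (0.468, 0.337), length 138 mm by mask (135 nominal). I'll regrip along that line and lay it at 85 mm from the plate centre.

```bash
cat >> h.py <<'E'
PL2=np.array([.4880,-.0474]); SPT=PL2-D*.085
E
python3 - <<'E'
from h import *
a=np.radians(-13.9); e=np.array([np.cos(a),np.sin(a)]); p=np.array([.4684,.3366])-.032*e
robot.move_linear([*p,.12],.3,frame=down(a+np.pi/2))
robot.move_linear([*p,.05],.2); t=robot.move_linear([*p,.0215],.03,threshold=4); st(f'down {t}')
robot.gripper_to(0.); st('grip')
robot.move_linear([*p,.06],.1); robot.pause(.2); st('lift')
q=SPT-.032*N; print(q)
robot.move_linear([*q,.06],.15,frame=down(ROW+np.pi/2)); st('over')
g=snap('side','s9'); crop(g,250,140,400,290,'s9c',4)
E
```

```text
down False 47.46 [0.4375 0.3444 0.0217] [-0.5  0.   0.4] 0.0448
grip 48.06 [0.4374 0.3443 0.0216] [ 0.9  0.4 -0.1] 0.0153
lift 48.79 [0.4371 0.3441 0.0594] [0.  0.1 0.5] 0.0151
[0.46140131 0.03944186]
over 50.98 [0.4614 0.0399 0.06  ] [ 1.1 -0.3 -0.5] 0.0151
```

View pics/s9c.png

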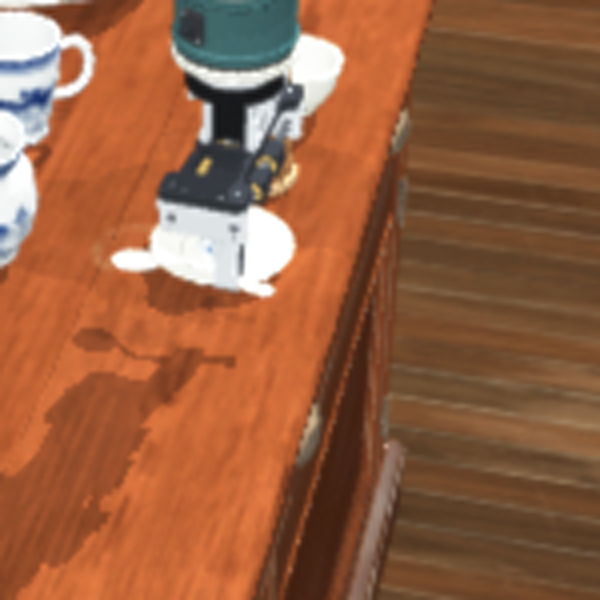

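The spoon is held level beside the plate (side crop (200,270)), clear of the rim. I'll lower and release.

Run:
```python
from h import *
from spoon import spoon
from meas import *
q=SPT-.032*N
robot.move_linear([*q,.032],.1)
t=robot.move_linear([*q,.0212],.015,threshold=3); st(f'down {t}')
robot.pause(.2); robot.gripper_to(.024); st('rel')
robot.move_linear([*q,.15],.1); st('up')
robot.move_linear([.42,.33,.2],.3); st('away')
f=snap('top','t10'); crop(f,270,190,450,310,'t10c',4); g=snap('side','s10'); crop(g,220,130,370,280,'s10c',4)
c,a,L,r=spoon(f,(275,230,300,294)); print(c,np.degrees(a),L); print((r[::4]*1000).round(1).tolist())
c2=cont(f,(301,225,360,295),white); c2=c2[c2[:,0]>303]; pp=circ('top',c2,.014); print('plate',pp)
v=c-pp[0]; print('along N',v@N*1000,'beside',-(v@D)*1000,'ROW',np.degrees(ROW))
```

```text
down True 52.15 [0.4613 0.0394 0.0214] [-1.6 -0.3  7.2] 0.0156
rel 52.73 [0.4609 0.0393 0.0211] [-0.8  0.5 -0.4] 0.0237
up 54.17 [0.4611 0.0394 0.1495] [-0.  -0.7 -0.3] 0.0242
away 55.32 [0.4204 0.3284 0.1996] [ 0.  -0.6 -0.5] 0.0241
[0.49284691 0.03770309] -3.673121658358975 0.1390922532555618
[[-63.5, 0.3, 18.0], [-47.5, 0.1, 16.4], [-31.5, 0.1, 14.8], [-15.5, 0.1, 12.6], [0.5, -0.2, 11.3], [16.5, -0.4, 11.0], [32.5, -0.1, 23.3], [48.5, 0.3, 31.2], [64.5, 0.5, 23.7]]
plate (array([ 0.48759261, -0.04734908]), np.float64(0.061678417426531906))
along N -0.09748264934804361 beside 85.21425739954283 ROW -3.6006382947843325
```

View pics/t10c.png

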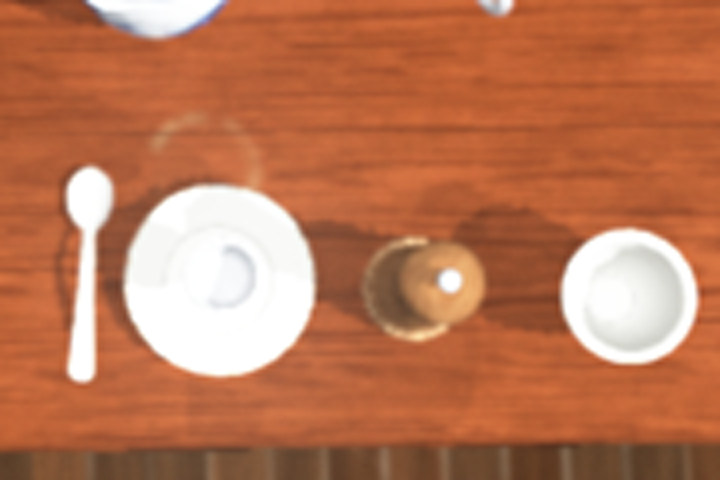

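View pics/s10c.png

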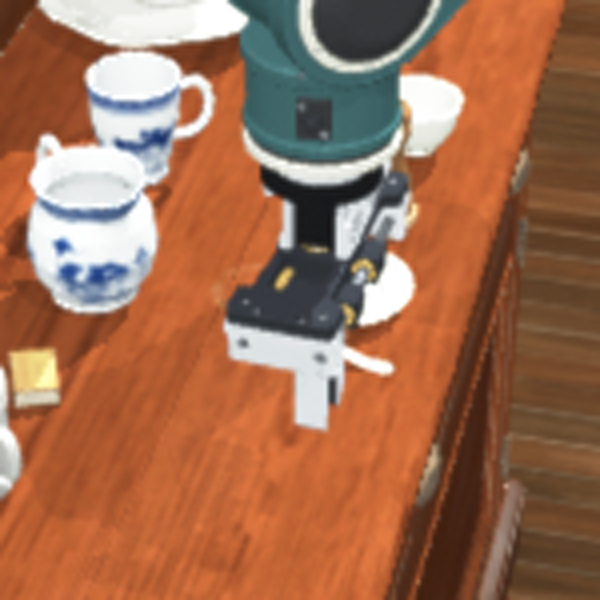

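The top view shows the spoon (crop (85,275)) parallel beside the plate (219,280), the egg cup's foot centred in the plate, and the mill inside the coaster rim (413,287). Jug, mug and bowl are in place. The spoon measures 85.2 mm beside the plate centre, 0.1 mm off level and 0.1° off square. Handing in.

Run:
```python
from h import *
robot.pause(.3); print(robot.sign_off()); st('end')
```

```text
the job is handed in; nothing more can be done
None
the job is handed in; nothing more can be done
```

I did the four placings in the order asked and handed the job in about 56 s in. The sign-off gives no verdict, so what follows is from my own last camera checks.

| Item | Last check |
|---|---|
| Coaster | 0.2 mm from the midpoint between plate and sugar bowl |
| Pepper mill | upright on the coaster; knob about 0.7 mm from the coaster's middle |
| Egg cup | upright on the plate; centred by eye only, not fitted numerically |
| Teaspoon | axis 85 mm from the plate's middle, roughly 20 mm clear of the rim; about 0.1 mm off level and 0.1° off square; handle towards the robot |

The plate measured within 0.5 mm of where it started. The sugar bowl had not moved when last measured, just after the coaster was placed, and looked the same in the final picture. The jug and mug looked undisturbed; I did not check the shaker separately at the end.

- **Spoon regripped:** I set the spoon down once and gripped it again further back on the handle. It measured wider in the jaws than expected, and the finger would have come too close to the plate rim.
- **Disagreement:** the side view put the mill's knob 2 px off the top view's position. The white bowl behind it probably spoiled that reading, so I went by the top view.

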